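# Test a hand jack under the beam

## Task

Test the black hand jack under the bench's test beam: swing the arrest lever fully open so that the beam is free, then stand the jack flat on the table with its saddle centred under the round lift pad (below the boss on the beam). Pump the handle once, fully down so that the beam rises and fully back up so that it settles, then press the handle fully down again and finish while holding it down, with the jack alone carrying the raised beam. Touch the beam itself with nothing but the jack, and leave everything else on the bench where it is.

Things in the scene. Friction and masses are not known exactly. Their poses are not given: they have to be found in the camera images.
- rig: Fixed test rig: a beam along the rig's y on grey posts. Origin on the table below the lift pad; z up, +y to the hinge post, +x away from the robot. Posts at y +165 and -150 mm, up to 130 high; feet x -30 to 100, 50 wide, 18 high; a channel (30 high, x 70 to 100) joins them behind. Table under mid-beam and in front is free. Bar: 40 wide, 81 to 109 mm above the table.
- test_bar: The hinged beam: dark steel bar 40 x 282 x 28 mm with the lift pad. Origin on its hinge axis, 97 mm above the table, at rig y +165; its y points along the bar to the hinge. Lies level on its ledge at the start; the free end can rise 0.25 rad. About 1.5 kg: 13 N at the pad.
- pad_face (a point): Lift point: centre of the lower face of the round steel pad (32 diameter, 9 thick) under the bar, 165 mm from the hinge, 72 mm above the table with the beam down. Straight above it a round steel boss (26 diameter, 12 high) on top of the bar marks it. The saddle goes under this. One full stroke raises it about 18 mm.
- arrest (a joint): Arrest lever on the post at the beam's free end (rad): 0 = its toe lies over the beam end and stops it rising, 1.4 = fully open (stop). Opens anticlockwise from above: its upright pin swings from the robot's side (rig -x) to rig -y. Starts at 0 to 0.25, stays where left; needs about 2 N at the pin.
- arrest_knob (a point): Top centre of the arrest lever's upright pin: steel, 16 mm diameter, 169 mm above the table, free for 36 mm below its top (then the flat lever arm), 60 mm from the lever's axis.
- arrest_hinge (a point): Point on the arrest lever's vertical axis, on top of its hub, 132 mm above the table.
- jack: Loose black hand jack, about 0.9 kg. Origin under the middle of its pump block; z up, +x to the saddle. Foot plate x -45 to 115, y +-35, 12 thick (mm). Pump block 40 (x) x 36 (y), 12 to 75 high: pick it up by this, across y. Centre of mass at x about +15. Saddle axis at x +72. Handle pivot at x -27, 60 high; handle reaches back to x about -125.
- ram: The jack's moving ram with its saddle, a steel disc of 36 mm diameter, 10 thick. Origin at the centre of the saddle's top. It rises 50 mm per rad of handle: up to 30 mm.
- saddle (a point): Centre of the saddle's top face; 60 mm above the jack's foot with the handle up (so 12 mm below the pad when standing under it).
- handle (a joint): Angle of the jack's handle (rad): 0 = up (slopes 0.35 rad upwards from its pivot towards its end), 0.6 = fully down (slopes 0.25 rad down). A spring and the load push it back up when let go: pressing needs about 2 to 4 N unloaded and 12 N with the beam on it.
- press_plate: Black plate at the end of the handle, 32 long x 36 wide x 10 thick, to press from above. Origin at the centre of its top face, z out of it; 85 mm from the pivot along the handle and 8 mm above its centre line: about 97 mm above the table when up, 47 when down; it moves on an arc about the pivot.
- bottle_a: Bystander, leave alone: black bottle-shaped jack body without handle, 56 diameter, 95 tall, standing at the right of the rig (mm). Origin under its centre.
- bottle_b: Bystander, leave alone: same kind as bottle_a, left of the rig (mm). Origin under its centre.
- bottle_c: Bystander, leave alone: same kind as bottle_a, left of the rig (mm). Origin under its centre.
- screw_tin: Bystander, leave alone: open steel tray 75 x 65 x 30, on the table in front of the rig, across from the jack (mm). Origin under its centre.
- collar: Bystander, leave alone: steel ring, 32 outside, 16 bore, 16 tall, on the table under the beam, between the lift pad and the arrest post (mm). Origin under its centre.
- flask: Bystander, leave alone: brown bottle 64 diameter, 200 tall, far left (mm). Origin under its centre.
- glasses_case: Bystander, leave alone: black case 150 x 60 x 35, left, near the robot (mm). Origin under its centre.
- carton: Bystander, leave alone: cardboard box 90 x 120 x 70, far right (mm). Origin under its centre.
Things that resemble listed ones, but are neither listed nor needed, are in the scene too. Leave any green or orange look-alike of the jack alone.

How it is judged:
By the outcome, as a careful person would: the job done as asked, in the order asked, and still so for the second after the job is handed in, while the arm keeps its last pose, push and grip.
It also fails if it takes over 72 s, if anything falls off the work surface, if the arm or the gripper's body presses on something with over 40 N, if the wrist force passes 120 N, or if a joint passes its speed limit or range.

## Robot

A 6-joint arm with a two-finger parallel gripper is mounted at the origin on the work surface. World frame = base frame: x ahead of the robot, y to its left, z up, the work surface at z = 0. Lengths are in m, angles in degrees, forces in N, time in s.
With the tool pointing down it reaches from about 0.375 to 0.9 m from the base axis. Payload 3.1 kg.
Tool frame: the origin (TCP) lies midway between the tips of the shut fingers; the grasp point (between the pads) lies 19 mm behind it (bot.hold_point_z is the distance from the TCP to the grasp point, in m); z points along the fingers, y is the line along which they close (so a half turn about z gives the same grasp; the last joint's range is limited). The gripper opens to 87 mm and grips with 3 to 60 N. Pads are 19 mm wide; open, the fingers measure 117 mm over their backs; the gripper's body (75 mm by 190 mm) begins 51 mm behind the grasp point.
Start: joints at [-78.467, 30.224, 82.088, -0, 67.689, -10.227], TCP at [0.232, -0.58, 0.223] pointing down, gripper open.
Joint ranges: [-176.69, 176.69], [-43.24, 126.21], [12.49, 139.97], [-82, 262], [0, 151.66], [-163.58, 163.58]. Speed limits (degrees/s): [159.86, 159.86, 180, 180, 180, 180].

## Interface

Orientations are given as a 3x3 rotation matrix whose columns are the frame's x, y, z axes.
In Python, from rig import read_state, optics, order, bot gives the robot as it stands.
- The arm moves only by the tool drive_tool, never from a script. Its argument "steps" is a list of rows, each a list of 7 numbers: the finger opening in mm, from 0 to 87, then the shift along the tool's x, y, z normalised to -1 to 1, where 1 is 0.12 m, then the turn, a rotation vector about the tool's x, y, z normalised to -1 to 1, where 1 is 1.5 rad. In form: [[jaw, tx, ty, tz, ax, ay, az], ...]. A call has 1 to 8 rows; each row is the pose to reach, as a shift and turn from the pose commanded when the call began, along the tool's axes at that moment; what a row does not reach only later rows make up. A row lasts 1/10 s, in which the tool goes at most 50 mm and 8.59 degrees, less where a joint would pass 70% of its speed; a pose out of reach is approached as far as the arm can. A call with a number of a shift or a turn outside -1 to 1 is refused whole. A call with a gripper value outside its range is refused whole. The fingers move at their own pace and stop on an object; the grip force is fixed at half the most. Time passes only in rows, so rows that repeat a pose let the fingers close. It gives the time, the measured TCP pose, the force, the opening and the grip force at its end, in the units of the state.
- read_state(): the state, without advancing time (a new reading comes with each control period).
- optics.capture(name): name is "scene" or "top"; returns a dict with "color" (384x512x3 uint8, blue, green, red), "range_z" (384x512 float32, m along the optical axis (not along the pixel's ray), 0 where there is no reading), "fx", "fy", "cx", "cy" (pixels), "rvec" (rotation vector, rad) and "tvec" (3), from world to camera coordinates, as OpenCV has them. Camera axes: x right, y down, z forward; pixel columns grow to the right and rows downward; lengths in m; the calibration is good to about 2 mm. A picture is of the moment at which its call begins.
- order.hand_in(): hands the job in; it is judged then, once.
The state is a dict: "time_s": time; "joint_positions": joint angles; "qvel": joint speeds; "tau": joint torques, N m; "position": TCP position; "tcp_rot": TCP orientation; "force": force on the tool from outside, world axes, zero at the start; "moment": the same for the moment, N m; "opening": opening from 0.0 (shut) to 1.0 (fully open); "grasp_force": force on a finger pad.
Only numpy, scipy, OpenCV 4.12 (cv2) and the standard library are available. Lean on these libraries where they do the work, as an engineer would, in place of code of your own. Each camera call takes 0.05 s, during which the arm holds its last target. There are 200 camera calls.

## Working session

There is one attempt and no reset: what is moved stays moved. The work goes in short steps, Python scripts to look and compute and a tool call to move; the robot and the scene stay as the last step left them, time stands still between calls to the robot, and variables do not carry over. Pictures are saved under pics/ and viewed, at most 10 in all, crops included, and the job is handed in when it is done.

Besides the shell and the picture viewer there is one more tool, called after "Request:" as a command line: name --pt "numbers of a row" for each row, then --argument value for the rest. drive_tool: Moves the arm, as the interface text tells. Scaled input: -1 to 1 covers 0.12 m each way for a shift and 1.5 rad each way for a turn. Its arguments: {"type":"object","properties":{"steps":{"type":"array"}},"required":["steps"]}

```bash
ls; mkdir -p pics; cat > h.py <<'E'
import numpy as np, cv2
from rig import read_state, optics, order, bot
def cap(n):
    c=optics.capture(n); c['R']=cv2.Rodrigues(np.array(c['rvec'],float))[0]; c['t']=np.array(c['tvec'],float).ravel(); return c
def ray(c,u,v):
    d=c['R'].T@np.array([(u-c['cx'])/c['fx'],(v-c['cy'])/c['fy'],1.]); return -c['R'].T@c['t'],d
def onz(c,u,v,z):
    o,d=ray(c,u,v); return o+d*(z-o[2])/d[2]
def cloud(c):
    v,u=np.mgrid[0:384,0:512]; Z=c['range_z']
    P=np.stack([(u-c['cx'])/c['fx']*Z,(v-c['cy'])/c['fy']*Z,Z],-1)
    W=(P-c['t'])@c['R']; W[Z==0]=np.nan; return W
def proj(c,p):
    q=c['R']@np.array(p)+c['t']; return c['fx']*q[0]/q[2]+c['cx'],c['fy']*q[1]/q[2]+c['cy']
E
python3 - <<'E'
from h import *
for n in("scene","top"):
    c=cap(n); cv2.imwrite(f"pics/{n}0.png",cv2.resize(c['color'],(768,576),interpolation=cv2.INTER_CUBIC)); print(n,-c['R'].T@c['t'],c['R'][2],c['fx'])
print(read_state())
E
```

```text
pics
scene [ 1.22588106 -0.6892515   0.78105172] [-0.64155918  0.54908358 -0.5356389 ] 390.8496618324028
top [ 0.25750644 -0.02602184  1.56381267] [ 0.12286042  0.00809929 -0.99239091] 435.0646582371132
{'time_s': 0.1, 'joint_positions': array([-7.84675926e+01,  3.02709039e+01,  8.21487043e+01, -6.74153143e-04,
        6.76885098e+01, -1.02275692e+01]), 'qvel': array([ 0.06122206, -0.14224016, -0.18215638, -0.01452903, -0.01325954,
        0.0072333 ]), 'tau': array([-6.45746131e-04, -4.40985131e+01, -1.77150607e+01,  6.35900558e-02,
        5.33842749e-02, -3.81420045e-05]), 'position': array([ 0.23158909, -0.57981089,  0.2217007 ]), 'tcp_rot': array([[ 9.28743419e-01,  3.70722958e-01, -3.87921471e-04],
       [ 3.70723019e-01, -9.28741639e-01,  1.84674236e-03],
       [ 3.24350967e-04, -1.85896123e-03, -9.99998220e-01]]), 'force': array([ 0.1874634 ,  0.13199832, -0.21488908]), 'moment': array([-0.00741618, -0.01230915, -0.00240781]), 'grasp_force': 0.0, 'opening': 0.9989920081299396}
```

View pics/top0.png

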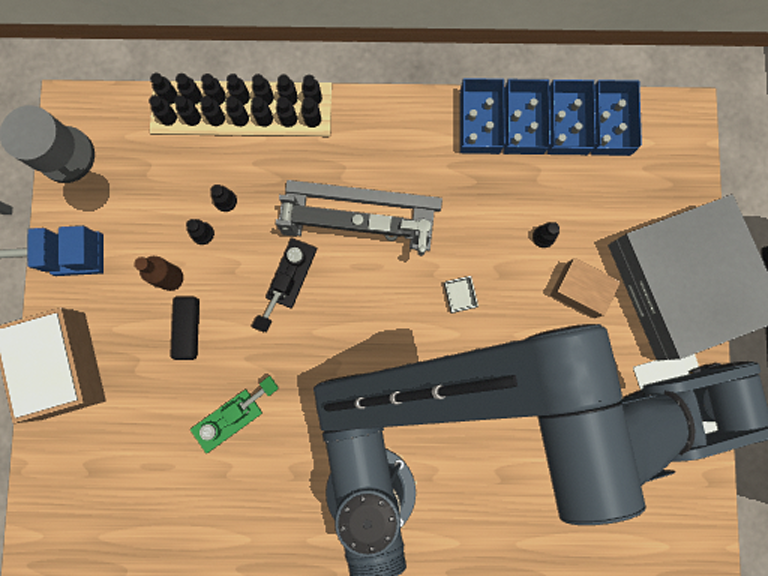

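View pics/scene0.png

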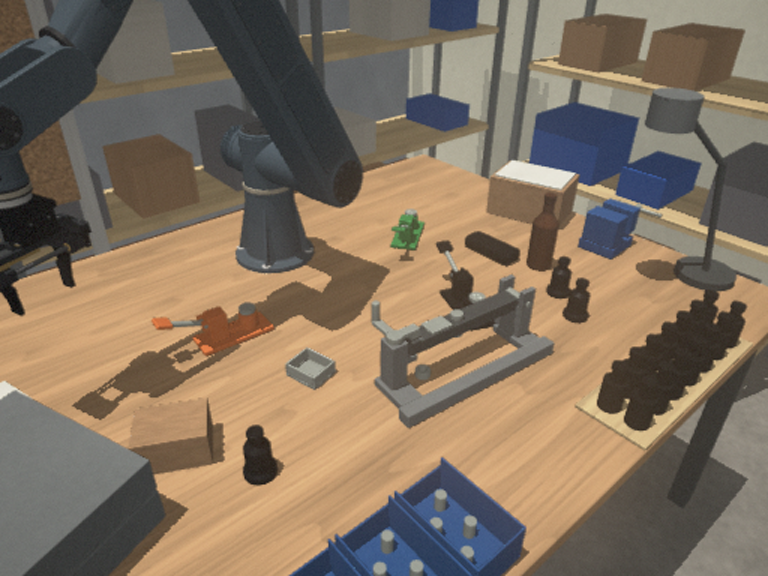

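Top view (768-wide): black jack at (288,275), with its saddle at (294,256) and press plate at (262,323). The rig spans (280–440, 185–255), with the boss near (358,219) and the arrest lever near (415,240). There are three jack candidates: green at top (235,415), orange at scene (230,330), and black at top (288,275). Only the black one matches the description. I'll confirm it in an enlarged crop.

```bash
python3 - <<'E'
from h import *
c=cap("top"); s=cap("scene")
a=cv2.resize(c['color'][110:240,150:310],(800,650),interpolation=cv2.INTER_CUBIC)
cv2.imwrite("pics/crop_top.png",cv2.resize(c['color'][112:228,158:308],(780,603),interpolation=cv2.INTER_CUBIC)[:600])
cv2.imwrite("pics/crop_sc.png",cv2.resize(s['color'][150:290,240:380],(600,600),interpolation=cv2.INTER_CUBIC))
W=cloud(c)
# rig edge: height map points
for n,c_ in(("top",c),("scene",s)):
    W=cloud(c_)
    for lo,hi in((.1,.115),(.117,.125),(.126,.14),(.15,.18)):
        m=(W[...,2]>lo)&(W[...,2]<hi)&(W[...,0]>.4)&(W[...,0]<.8)&(W[...,1]>-.2)&(W[...,1]<.3)
        k,l,st,ce=cv2.connectedComponentsWithStats(m.astype(np.uint8))
        for i in range(1,k):
            if st[i,4]>4: print(n,lo,st[i],np.nanmean(W[l==i],0).round(4))
E
```

```text
top 0.1 [187 133  88  24 766] [0.6226 0.0859 0.1096]
top 0.1 [247 143  10   5  15] [ 0.6244 -0.0079  0.1122]
top 0.1 [188 151   5   2   8] [0.6007 0.2041 0.1064]
top 0.1 [276 155   3   3   7] [ 0.5871 -0.0945  0.1108]
top 0.117 [192 133   5   2   6] [0.6591 0.1882 0.1224]
top 0.117 [235 143   7   7  34] [0.6179 0.0391 0.1217]
top 0.117 [245 143  16  10  55] [ 0.618  -0.0065  0.1193]
top 0.117 [256 148   5   5   9] [ 0.6069 -0.0296  0.1192]
top 0.126 [186 130  11   4  37] [0.6642 0.1987 0.1312]
top 0.126 [183 146  11   5  36] [0.6063 0.2049 0.1313]
top 0.126 [267 146  20  22 188] [ 0.5953 -0.098   0.1327]
top 0.15 [279 164   5   5  22] [ 0.5419 -0.1054  0.1669]
scene 0.1 [254 189 103  49 874] [0.6292 0.0592 0.1089]
scene 0.117 [333 186  10   6  24] [0.6112 0.199  0.1208]
scene 0.117 [346 194  11   6  21] [0.6689 0.1935 0.1207]
scene 0.117 [300 206   9   7  48] [0.6202 0.0363 0.1211]
scene 0.117 [285 215  11   6  21] [ 0.6197 -0.0236  0.1179]
scene 0.117 [297 214   3   4   5] [0.6281 0.0011 0.118 ]
scene 0.117 [272 220   8   6  16] [ 0.6156 -0.073   0.1208]
scene 0.117 [254 225  18   8  59] [ 0.6114 -0.1175  0.1204]
scene 0.126 [333 183  11   6  38] [0.6087 0.2039 0.1299]
scene 0.126 [347 191  10   6  35] [0.667  0.1971 0.131 ]
scene 0.126 [248 211  32  18 242] [ 0.5931 -0.1021  0.1321]
scene 0.15 [248 200   6   9  48] [ 0.5467 -0.1074  0.1627]
```

View pics/crop_top.png

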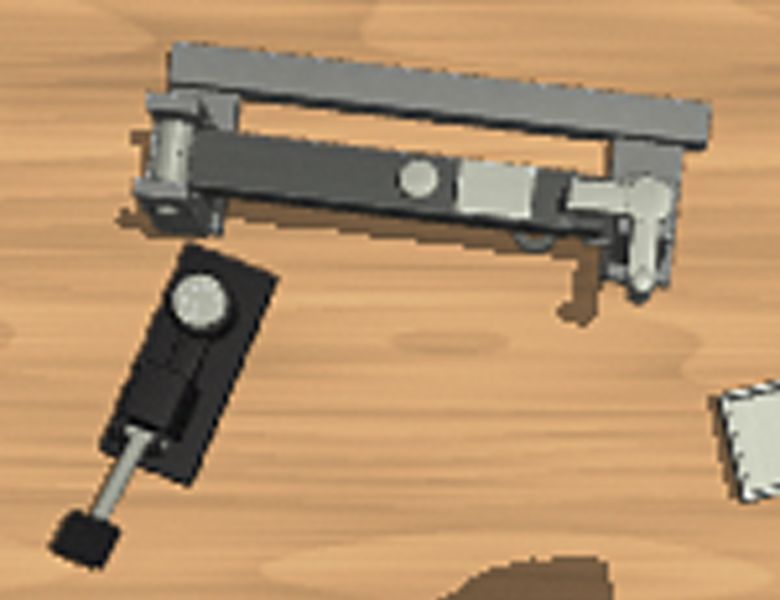

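View pics/crop_sc.png

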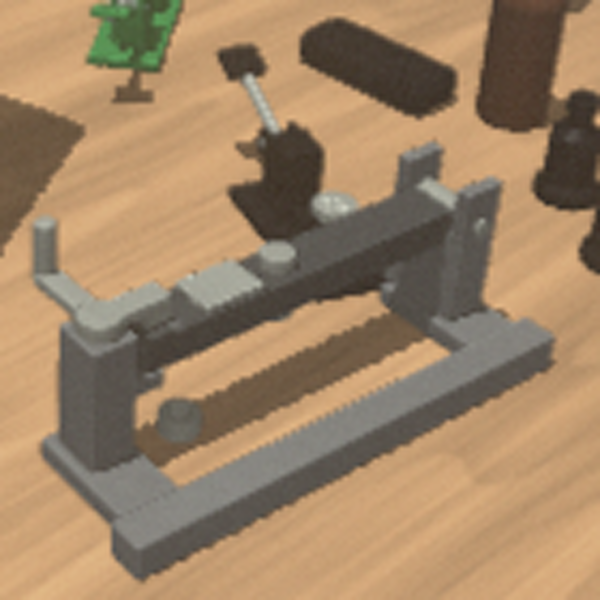

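The crop confirms the black jack: steel saddle at crop (200,300), black pump block at (155,395), plate at (85,538). Boss is at (419,179), arrest hub at (650,200) and pin at (642,280). Next: precise measurements.

```bash
cat > meas.py <<'E'
from h import *
def main():
    c=cap("top"); s=cap("scene")
    def tri(pt,ps):
        o1,d1=ray(c,*pt);o2,d2=ray(s,*ps)
        A=np.stack([d1,-d2],1);k=np.linalg.lstsq(A,o2-o1,rcond=None)[0]
        p,q=o1+k[0]*d1,o2+k[1]*d2; return (p+q)/2,np.linalg.norm(p-q)
    f=lambda u,v:(158+(u+.5)/5.2-.5,112+(v+.5)/5.2-.5)
    g=lambda u,v:(240+(u+.5)*140/600-.5,150+(v+.5)*140/600-.5)
    print("boss z.121",onz(c,*f(419,179),.121),onz(s,*g(278,251),.121),tri(f(419,179),g(278,251)))
    print("hub z.132",onz(c,*f(650,200),.132),onz(s,*g(97,318),.132))
    for n,C in(("top",c),("scene",s)):
        W=cloud(C);hsv=cv2.cvtColor(C['color'],cv2.COLOR_BGR2HSV);dk=C['color'].max(2)<75
        m=(W[...,2]>.105)&(W[...,2]<.113)&dk&(W[...,0]>.5)&(W[...,0]<.75)&(W[...,1]>-.1)&(W[...,1]<.2)
        P=W[m]; (cx,cy),(w,h),a=cv2.minAreaRect((P[:,:2]*1000).astype(np.float32)); print(n,"bar",m.sum(),cx,cy,w,h,a)
        m=(W[...,2]>.004)&(W[...,2]<.11)&dk&(W[...,0]>.3)&(W[...,0]<.61)&(W[...,1]>.1)&(W[...,1]<.3)
        for lo,hi in((.006,.016),(.068,.08),(.088,.106)):
            k,l,st,ce=cv2.connectedComponentsWithStats((m&(W[...,2]>lo)&(W[...,2]<hi)).astype(np.uint8))
            for i in range(1,k):
                if st[i,4]>15:
                    P=W[l==i]; print(n,"jack",lo,st[i,4],P.mean(0).round(4),np.round(cv2.minAreaRect((P[:,:2]*1000).astype(np.float32))[0:2],1).tolist(),round(cv2.minAreaRect((P[:,:2]*1000).astype(np.float32))[2],1))
        br=(C['color'].min(2)>100)&(hsv[...,1]<60)
        m=br&(W[...,2]>.05)&(W[...,2]<.07)&(W[...,0]>.4)&(W[...,0]<.62)&(W[...,1]>.05)&(W[...,1]<.3)
        k,l,st,ce=cv2.connectedComponentsWithStats(m.astype(np.uint8))
        for i in range(1,k):
            if st[i,4]>8: print(n,"saddle",st[i],ce[i],onz(C,*ce[i],.06),np.nanmean(W[l==i],0))
        m=(W[...,2]>.16)&(W[...,2]<.18)&(W[...,0]>.5)&(W[...,0]<.62)&(W[...,1]>-.2)&(W[...,1]<-.05)
        v,u=np.where(m); print(n,"pin",m.sum(),onz(C,u.mean(),v.mean(),.169),np.nanmean(W[m],0))
if __name__=="__main__": main()
E
python3 meas.py
```

```text
boss z.121 [0.61851068 0.03752288 0.121     ] [0.61833061 0.03998125 0.121     ] (array([0.61885101, 0.03809196, 0.12199771]), np.float64(0.0016675859516048835))
hub z.132 [ 0.60393243 -0.11261234  0.132     ] [ 0.60514121 -0.11440858  0.132     ]
top bar 70 611.4776000976562 47.491973876953125 289.8257141113281 66.52729034423828 81.72441864013672
top jack 0.006 317 [0.5149 0.188  0.0123] [[512.0, 199.7], [68.1, 158.5]] 69.0
top jack 0.006 19 [0.4597 0.251  0.0129] [[463.3, 248.2], [13.9, 31.4]] 68.7
top jack 0.068 120 [0.4765 0.2148 0.075 ] [[473.8, 215.9], [36.4, 53.1]] 67.8
top jack 0.088 92 [0.3815 0.2509 0.0981] [[381.7, 250.7], [35.9, 30.0]] 69.2
top saddle [191 165  11  10  79] [195.92405063 169.40506329] [0.54759468 0.18714396 0.06      ] [0.54747125 0.18704921 0.06066251]
top saddle [182 194   5   4  11] [184.18181818 195.36363636] [0.4549485  0.22526871 0.06      ] [0.45416781 0.22427043 0.06596164]
top pin 21 [ 0.54178342 -0.10554089  0.169     ] [ 0.54195867 -0.10558734  0.16811298]
scene bar 46 639.103271484375 40.247947692871094 255.5381622314453 22.59169578552246 78.58845520019531
scene jack 0.006 91 [0.4745 0.189  0.0127] [[473.6, 192.6], [26.3, 79.5]] 68.9
scene jack 0.006 28 [0.589  0.1775 0.0102] [[589.0, 174.7], [46.7, 11.0]] 76.8
scene jack 0.068 67 [0.4852 0.2066 0.0747] [[477.2, 210.1], [30.5, 50.8]] 70.2
scene jack 0.088 33 [0.3855 0.2462 0.0958] [[385.9, 246.7], [27.8, 27.8]] 69.8
scene saddle [313 195  10   7  52] [317.25       197.48076923] [0.54717145 0.1855277  0.06      ] [0.54802955 0.1844172  0.060947  ]
scene pin 33 [ 0.54886252 -0.10939417  0.169     ] [ 0.54610637 -0.10703218  0.16651364]
```

Request:
drive_tool --pt "30 0.97 -0.68 0 0 0 0" --pt "30 0.97 -0.68 0 0 0 0" --pt "30 0.97 -0.68 0 0 0 0" --pt "30 0.97 -0.68 0 0 0 0"

```text
time_s: 0.7
position: [0.3115, -0.4558, 0.2223]
tcp_rot: [[0.927, 0.375, -0.0], [0.375, -0.927, 0.005], [0.002, -0.005, -1.0]]
force: [0.4, -0.2, 0.2]
opening: 0.725
grasp_force: 0.0
```

Request:
drive_tool --pt "30 0.97 -0.68 0 0 0 0" --pt "30 0.97 -0.68 0 0 0 0" --pt "30 0.97 -0.68 0 0 0 0" --pt "30 0.97 -0.68 0 0 0 0"

```text
time_s: 1.1
position: [0.3889, -0.3384, 0.2225]
tcp_rot: [[0.927, 0.376, -0.0], [0.376, -0.927, 0.003], [0.001, -0.002, -1.0]]
force: [0.1, -0.5, 0.1]
opening: 0.385
grasp_force: 0.0
```

Request:
drive_tool --pt "30 0.97 -0.68 0 0 0 0" --pt "30 0.97 -0.68 0 0 0 0" --pt "30 0.97 -0.68 0 0 0 0" --pt "30 0.97 -0.68 0 0 0 0"

```text
time_s: 1.5
position: [0.4671, -0.2208, 0.2227]
tcp_rot: [[0.927, 0.375, 0.001], [0.375, -0.927, 0.001], [0.001, -0.0, -1.0]]
force: [-0.3, -1.1, 0.0]
opening: 0.344
grasp_force: 0.0
```

Request:
drive_tool --pt "30 0.96 -0.67 0 0 0 0.1" --pt "30 0.96 -0.67 0 0 0 0.2" --pt "30 0.96 -0.67 0 0 0 0.3" --pt "30 0.96 -0.67 0 0 0 0.32" --pt "30 0.96 -0.67 0 0 0 0.32" --pt "30 0.96 -0.67 0 0 0 0.32"

```text
time_s: 2.1
position: [0.5423, -0.1079, 0.2224]
tcp_rot: [[0.995, -0.099, -0.0], [-0.099, -0.995, -0.001], [-0.0, 0.001, -1.0]]
force: [0.4, 0.1, -0.2]
opening: 0.351
grasp_force: 0.0
```

```bash
python3 - <<'E'
from h import *
S=read_state(); print(S['position'],S['tcp_rot'].round(3).tolist())
s=cap("scene"); cv2.imwrite("pics/pin.png",cv2.resize(s['color'][150:290,200:340],(600,600),interpolation=cv2.INTER_CUBIC))
W=cloud(s);print([proj(s,p) for p in(S['position'],[.5425,-.106,.169],[.606,-.1135,.132])])
m=(W[...,2]>.150)&(W[...,2]<.175)&(W[...,0]>.52)&(W[...,0]<.57)&(W[...,1]>-.13)&(W[...,1]<-.08); v,u=np.where(m)
print(m.sum(),u.min(),u.max(),v.min(),v.max(),np.nanmean(W[m],0))
E
```

```text
[ 0.5422989  -0.10787694  0.22242809] [[0.995, -0.099, -0.0], [-0.099, -0.995, -0.001], [-0.0, 0.001, -1.0]]
[(np.float64(249.2597816009917), np.float64(185.35399191551545)), (np.float64(249.7504689898133), np.float64(201.47113471011502)), (np.float64(262.71028780201743), np.float64(223.83333078246278))]
49 248 253 200 208 [ 0.54657211 -0.10716026  0.16236898]
```

View pics/pin.png

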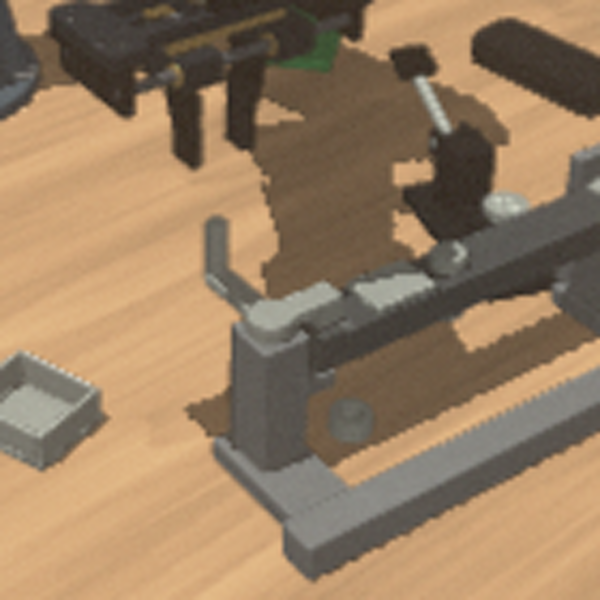

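Fingertips at crop (212,160) hang right above the pin top (217,220), with clear sides. I'll lower them around the pin.

Request:
drive_tool --pt "30 0.01 -0.01 0.25 0 0 0" --pt "30 0.01 -0.01 0.45 0 0 0" --pt "30 0.01 -0.01 0.6 0 0 0" --pt "30 0.01 -0.01 0.66 0 0 0" --pt "24 0.01 -0.01 0.66 0 0 0" --pt "24 0.01 -0.01 0.66 0 0 0"

```text
time_s: 2.75
position: [0.5442, -0.1061, 0.144]
tcp_rot: [[0.995, -0.101, 0.001], [-0.101, -0.995, -0.001], [0.001, 0.0, -1.0]]
force: [-1.3, 0.0, -0.2]
opening: 0.291
grasp_force: 0.0
```

```bash
python3 - <<'E'
import numpy as np
from h import read_state
S=read_state();p=S['position'];R=S['tcp_rot'];print(p,S['force'],S['grasp_force'],S['opening'])
H=np.array([.6045,-.1130]);P=np.array([.5435,-.106]);
a0=np.arctan2(*(P-H)[::-1]);r=.060
print(np.degrees(a0),np.linalg.norm(P-H))
for th in np.radians([8,16,24,32,40,48,56,64,72,80,86]):
    q=H+r*np.array([np.cos(a0+th),np.sin(a0+th)])-p[:2]
    t=R.T@np.append(q,0)/.12; print(np.degrees(th).round(),t.round(2),(-th/1.5).round(3))
E
```

```text
[ 0.54417995 -0.10614497  0.14404689] [-1.34512338  0.03868553 -0.19346149] 0.0 0.2911450282480156
173.453709216706 0.061400325732035056
8.0 [0.01 0.07 0.  ] -0.093
16.0 [0.02 0.14 0.  ] -0.186
24.0 [0.05 0.2  0.  ] -0.279
32.0 [0.08 0.27 0.  ] -0.372
40.0 [0.12 0.32 0.  ] -0.465
48.0 [0.17 0.37 0.  ] -0.559
56.0 [0.22 0.42 0.  ] -0.652
64.0 [0.28 0.45 0.  ] -0.745
72.0 [0.35 0.48 0.  ] -0.838
80.0 [0.41 0.5  0.  ] -0.931
86.0 [0.46 0.5  0.  ] -1.001
```

Request:
drive_tool --pt "24 0.01 0.07 0 0 0 -0.09" --pt "24 0.02 0.14 0 0 0 -0.18" --pt "24 0.05 0.2 0 0 0 -0.27" --pt "24 0.08 0.27 0 0 0 -0.36" --pt "24 0.12 0.32 0 0 0 -0.45" --pt "24 0.17 0.37 0 0 0 -0.54" --pt "24 0.22 0.42 0 0 0 -0.63" --pt "24 0.28 0.45 0 0 0 -0.72"

```text
time_s: 3.55
position: [0.5712, -0.1621, 0.1445]
tcp_rot: [[0.553, 0.833, -0.001], [0.833, -0.553, 0.001], [0.0, -0.001, -1.0]]
force: [-2.4, 2.3, 0.5]
opening: 0.274
grasp_force: 1.3
```

```bash
python3 - <<'E'
import numpy as np
from h import read_state
S=read_state();p=S['position'];R=S['tcp_rot'];print(p,S['force'],S['grasp_force'],S['opening'],R[:,0])
H=np.array([.6045,-.1130]);a0=np.radians(173.45);r=.060
for th in np.radians([72,80,84,88]):
    q=H+r*np.array([np.cos(a0+th),np.sin(a0+th)])-p[:2]
    t=R.T@np.append(q,0)/.12; print(np.degrees(th).round(),t.round(2),(-(np.degrees(th)-6-np.degrees(np.arctan2(R[1,0],R[0,0]))*1)/85.9).round(3))
E
```

```text
[ 0.57123774 -0.16206759  0.14445701] [-2.36903431  2.26651743  0.50277168] 1.3011599192395806 0.2739559350628612 [5.52603380e-01 8.33444340e-01 1.89962141e-04]
72.0 [ 0.    0.08 -0.  ] -0.111
80.0 [ 0.02  0.15 -0.  ] -0.204
84.0 [ 0.03  0.18 -0.  ] -0.251
88.0 [ 0.04  0.22 -0.  ] -0.297
```

Request:
drive_tool --pt "24 0 0.08 0 0 0 -0.09" --pt "24 0.02 0.15 0 0 0 -0.18" --pt "24 0.03 0.18 0 0 0 -0.23" --pt "24 0.03 0.18 0 0 0 -0.25" --pt "24 0.04 0.21 0 0 0 -0.26" --pt "24 0.04 0.21 0 0 0 -0.26"

```text
time_s: 4.15
position: [0.5907, -0.1703, 0.1438]
tcp_rot: [[0.199, 0.98, -0.011], [0.98, -0.199, 0.004], [0.002, -0.011, -1.0]]
force: [-10.3, 3.8, 6.4]
opening: 0.282
grasp_force: 5.1
```

Request:
drive_tool --pt "24 0.03 0.17 0 0 0 0" --pt "30 0.0 -0.04 0 0 0 0" --pt "30 0 -0.04 -0.3 0 0 0" --pt "60 0 -0.04 -0.65 0 0 0" --pt "87 0 -0.04 -0.65 0 0 0"

```text
time_s: 4.65
position: [0.5953, -0.1739, 0.2291]
tcp_rot: [[0.2, 0.98, 0.015], [0.98, -0.2, -0.008], [-0.004, 0.016, -1.0]]
force: [0.2, -0.4, 0.6]
opening: 0.452
grasp_force: 0.0
```

```bash
python3 - <<'E'
import numpy as np
from h import *
S=read_state();print(S['position'],S['tcp_rot'].round(3).tolist(),S['force'])
for n in("top","scene"):
    C=cap(n);W=cloud(C)
    m=(W[...,2]>.150)&(W[...,2]<.175)&(W[...,0]>.54)&(W[...,0]<.64)&(W[...,1]>-.2)&(W[...,1]<-.15); v,u=np.where(m)
    print(n,m.sum(),np.nanmean(W[m],0) if m.any() else '')
s=C; cv2.imwrite("pics/pin2.png",cv2.resize(s['color'][150:290,200:340],(600,600),interpolation=cv2.INTER_CUBIC))
E
```

```text
[ 0.59527834 -0.17391552  0.22907068] [[0.2, 0.98, 0.015], [0.98, -0.2, -0.008], [-0.004, 0.016, -1.0]] [ 0.16544588 -0.43482969  0.57166986]
top 0 
scene 52 [ 0.59027871 -0.17125322  0.16328367]
```

View pics/pin2.png

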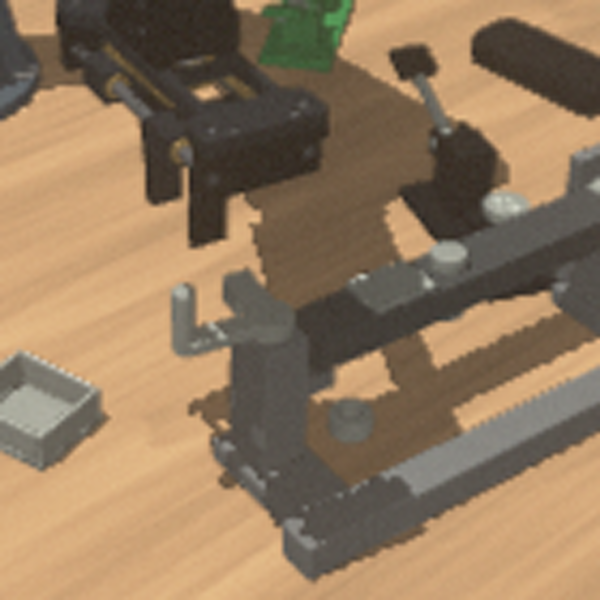

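Lever is open: the pin is now at crop (183,290), swung to rig -y, about 80°. Moving over to the jack.

Request:
drive_tool --pt "87 0.98 -0.52 0 0 0 0" --pt "87 0.98 -0.52 0 0 0 0" --pt "87 0.98 -0.52 0 0 0 0" --pt "87 0.98 -0.52 0 0 0 0"

```text
time_s: 5.15
position: [0.55, -0.0394, 0.2202]
tcp_rot: [[0.195, 0.981, -0.005], [0.981, -0.195, 0.002], [0.002, -0.005, -1.0]]
force: [-1.2, -1.0, -0.1]
opening: 0.901
grasp_force: 0.0
```

Request:
drive_tool --pt "87 0.98 -0.52 0 0 0 0" --pt "87 0.98 -0.52 0 0 0 0" --pt "87 0.98 -0.52 0 0 0 0" --pt "87 0.98 -0.52 0 0 0 0"

```text
time_s: 5.55
position: [0.5134, 0.0869, 0.2205]
tcp_rot: [[0.195, 0.981, -0.003], [0.981, -0.195, 0.001], [0.0, -0.003, -1.0]]
force: [-0.3, 0.3, -0.1]
opening: 1.002
grasp_force: 0.0
```

Request:
drive_tool --pt "87 0.98 -0.52 0 0 0 0.1" --pt "87 0.98 -0.52 0 0 0 0.2" --pt "87 0.98 -0.52 0 0 0 0.3" --pt "87 0.98 -0.52 0 0 0 0.4" --pt "87 0.98 -0.52 0 0 0 0.5" --pt "87 0.98 -0.52 0 0 0 0.6" --pt "87 0.98 -0.52 0 0 0 0.7" --pt "87 0.98 -0.52 0 0 0 0.7"

```text
time_s: 6.35
position: [0.479, 0.2104, 0.2208]
tcp_rot: [[0.951, 0.31, 0.0], [0.31, -0.951, -0.001], [0.0, 0.001, -1.0]]
force: [0.9, -0.6, 0.1]
opening: 1.0
grasp_force: 0.0
```

```bash
cat > plan.py <<'E'
import sys,numpy as np
from h import read_state
from scipy.spatial.transform import Rotation as Ro
x,y,z,yaw=map(float,sys.argv[1:5]);S=read_state();p=S['position'];R=S['tcp_rot']
c,s=np.cos(np.radians(yaw)),np.sin(np.radians(yaw));T=np.array([[c,s,0],[s,-c,0],[0,0,-1.]])
print("at",p.round(4),S['force'].round(1),"J",S['joint_positions'].round(0),"yaw",np.degrees(np.arctan2(R[1,0],R[0,0])).round(2))
print("shift",(R.T@(np.array([x,y,z])-p)/.12).round(3),"turn",(Ro.from_matrix(R.T@T).as_rotvec()/1.5).round(3))
E
python3 plan.py .484 .211 .229 -21.1
```

```text
at [0.479  0.2104 0.2208] [ 0.9 -0.6  0.1] J [11. 23. 97. -0. 61. 83.] yaw 18.07
shift [ 0.041  0.008 -0.069] turn [ 0.001 -0.     0.456]
```

Request:
drive_tool --pt "87 0.04 0.01 0 0 0 0.1" --pt "87 0.04 0.01 0.1 0 0 0.2" --pt "87 0.04 0.01 0.2 0 0 0.3" --pt "87 0.04 0.01 0.3 0 0 0.4" --pt "87 0.04 0.01 0.4 0 0 0.456" --pt "87 0.04 0.01 0.6 0 0 0.456" --pt "87 0.04 0.01 0.8 0 0 0.456" --pt "87 0.04 0.01 0.8 0 0 0.456"

```text
time_s: 7.15
position: [0.4814, 0.2103, 0.1222]
tcp_rot: [[0.934, -0.357, -0.007], [-0.357, -0.934, -0.002], [-0.005, 0.004, -1.0]]
force: [-0.3, -0.4, -0.3]
opening: 1.002
grasp_force: 0.0
```

```bash
python3 plan.py .484 .211 .033 -21.1
```

```text
at [0.4814 0.2103 0.1222] [-0.3 -0.4 -0.3] J [ 11.  31. 101.  -0.  48. 122.] yaw -20.94
shift [ 0.022 -0.017  0.743] turn [0.003 0.004 0.002]
```

Request:
drive_tool --pt "87 0.01 -0.01 0.3 0 0 0" --pt "87 0.01 -0.01 0.55 0 0 0" --pt "87 0.01 -0.01 0.74 0 0 0" --pt "87 0.01 -0.01 0.74 0 0 0" --pt "87 0.01 -0.01 0.74 0 0 0"

```text
time_s: 7.65
position: [0.4853, 0.2124, 0.037]
tcp_rot: [[0.934, -0.357, 0.001], [-0.357, -0.934, -0.0], [0.001, -0.0, -1.0]]
force: [-0.3, 0.3, 0.4]
opening: 1.001
grasp_force: 0.0
```

Request:
drive_tool --pt "50 0 0 0 0 0 0" --pt "40 0 0 0 0 0 0" --pt "20 0 0 0 0 0 0" --pt "20 0 0 0 0 0 0" --pt "20 0 0 0 0 0 0" --pt "20 0 0 0 0 0 0" --pt "20 0 0 0 0 0 0" --pt "20 0 0 0 0 0 0"

```text
time_s: 8.45
position: [0.4838, 0.2124, 0.0365]
tcp_rot: [[0.934, -0.356, -0.001], [-0.356, -0.934, -0.001], [-0.001, 0.001, -1.0]]
force: [-0.9, -2.0, 1.2]
opening: 0.414
grasp_force: 30.0
```

Request:
drive_tool --pt "20 0 0 -0.1 0 0 0" --pt "20 0 0 -0.2 0 0 0" --pt "20 0 0 -0.3 0 0 0" --pt "20 0 0 -0.3 0 0 0" --pt "20 0 0 -0.3 0 0 0"

```text
time_s: 8.95
position: [0.4843, 0.2129, 0.0731]
tcp_rot: [[0.934, -0.356, 0.001], [-0.356, -0.934, 0.0], [0.001, -0.001, -1.0]]
force: [-0.3, 1.1, -8.5]
opening: 0.414
grasp_force: 30.0
```

```bash
python3 plan.py .467 .054 .0725 -5.8;  python3 - <<'E'
from h import *
s=cap("scene");cv2.imwrite("pics/lift.png",cv2.resize(s['color'][120:260,240:400],(686,600),interpolation=cv2.INTER_CUBIC))
C=cap("top");
for C in(C,s):
    W=cloud(C);dk=C['color'].max(2)<75
    for lo,hi in((.03,.06),(.12,.15)):
        m=dk&(W[...,2]>lo)&(W[...,2]<hi)&(W[...,0]>.34)&(W[...,0]<.62)&(W[...,1]>.14)&(W[...,1]<.28)
        if m.sum()>10: print(lo,m.sum(),np.nanmean(W[m],0))
    hsv=cv2.cvtColor(C['color'],cv2.COLOR_BGR2HSV)
    m=(C['color'].min(2)>90)&(hsv[...,1]<70)&(W[...,2]>.085)&(W[...,2]<.11)&(W[...,0]>.5)&(W[...,0]<.59)&(W[...,1]>.13)&(W[...,1]<.23)
    print("saddle",m.sum(),np.nanmean(W[m],0))
E
```

```text
at [0.4843 0.2129 0.0731] [-0.3  1.1 -8.5] J [ 12.  36. 103.   0.  41. 122.] yaw -20.86
shift [0.337 1.289 0.004] turn [-0.    -0.001 -0.175]
0.03 199 [0.56038683 0.17375033 0.04818829]
saddle 53 [0.54824984 0.18209251 0.09738067]
0.03 190 [0.49695645 0.18344906 0.05002325]
0.12 75 [0.48427027 0.21891124 0.13419568]
saddle 69 [0.54994359 0.18547276 0.09680494]
```

View pics/lift.png

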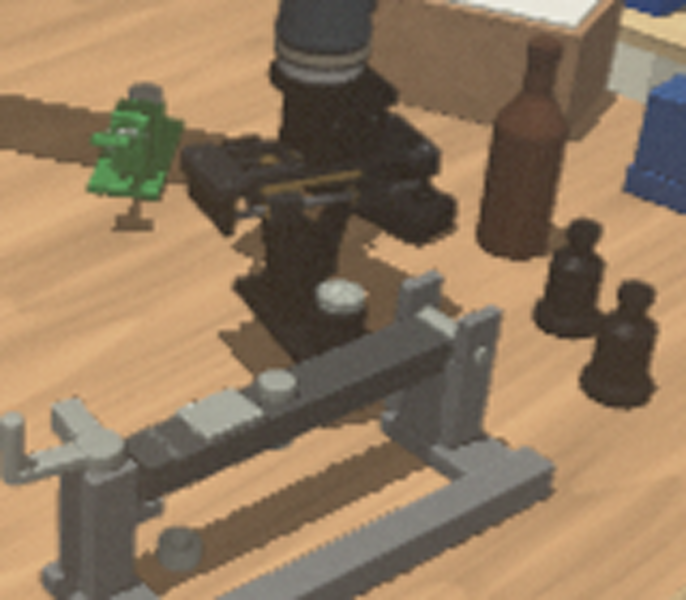

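Request:
drive_tool --pt "20 -0.2 0.1 0 0 0 0" --pt "20 -0.3 0.25 0 0 0 0" --pt "20 -0.3 0.45 0 0 0 0" --pt "20 -0.2 0.65 0 0 0 0" --pt "20 -0.1 0.85 0 0 0 0" --pt "20 -0.1 0.95 0 0 0 -0.05" --pt "20 -0.1 0.95 0 0 0 -0.1" --pt "20 -0.1 0.95 0 0 0 -0.175"

```text
time_s: 9.85
position: [0.4325, 0.1099, 0.0723]
tcp_rot: [[0.995, -0.099, -0.0], [-0.099, -0.995, 0.0], [-0.0, 0.0, -1.0]]
force: [-0.2, -0.3, -8.2]
opening: 0.411
grasp_force: 30.0
```

```bash
python3 plan.py .467 .054 .0445 -5.8
```

```text
at [0.4325 0.1099 0.0723] [-0.2 -0.3 -8.2] J [ -0.  33. 115.   0.  33.  96.] yaw -5.69
shift [0.332 0.435 0.232] turn [0.    0.    0.001]
```

Request:
drive_tool --pt "20 0.1 0.15 0 0 0 0" --pt "20 0.2 0.3 0.1 0 0 0" --pt "20 0.33 0.43 0.2 0 0 0" --pt "20 0.33 0.43 0.255 0 0 0" --pt "20 0.33 0.43 0.255 0 0 0" --pt "20 0.33 0.43 0.255 0 0 0"

```text
time_s: 10.45
position: [0.4653, 0.0556, 0.0417]
tcp_rot: [[0.995, -0.101, -0.003], [-0.101, -0.995, 0.0], [-0.003, -0.0, -1.0]]
force: [0.4, 0.7, -7.7]
opening: 0.413
grasp_force: 30.0
```

```bash
python3 plan.py .551 .0454 .0415 -5.8; python3 - <<'E'
from h import *
for n in("top","scene"):
    C=cap(n);W=cloud(C);hsv=cv2.cvtColor(C['color'],cv2.COLOR_BGR2HSV)
    m=(C['color'].min(2)>70)&(hsv[...,1]<70)&(W[...,2]>.055)&(W[...,2]<.075)&(W[...,0]>.49)&(W[...,0]<.58)&(W[...,1]>.0)&(W[...,1]<.1)
    v,u=np.where(m);print(n,"saddle",m.sum(),u.min(),u.max(),v.min(),v.max(),np.nanmean(W[m],0),onz(C,u.mean(),v.mean(),.065))
    m=(C['color'].min(2)>90)&(hsv[...,1]<70)&(W[...,2]>.1165)&(W[...,2]<.126)&(W[...,0]>.59)&(W[...,0]<.65)&(W[...,1]>.02)&(W[...,1]<.06)
    v,u=np.where(m);print(n,"boss",m.sum(),np.nanmean(W[m],0),onz(C,u.mean(),v.mean(),.121))
    dk=C['color'].max(2)<75
    m=dk&(W[...,2]>.09)&(W[...,2]<.112)&(W[...,0]>.34)&(W[...,0]<.40)&(W[...,1]>.02)&(W[...,1]<.12)
    if m.any(): print(n,"plate",m.sum(),np.nanmean(W[m],0))
E
```

```text
at [0.4653 0.0556 0.0417] [ 0.4  0.7 -7.7] J [ -7.  37. 112.   0.  31.  89.] yaw -5.81
shift [ 0.719  0.012 -0.001] turn [-0.     0.002 -0.   ]Traceback (most recent call last):
  File "<stdin>", line 5, in <module>
    return umr_minimum(a, axis, None, out, keepdims, initial, where)
ValueError: zero-size array to reduction operation minimum which has no identity
```

```bash
python3 - <<'E'
from h import *
for n in("top","scene"):
    C=cap(n);W=cloud(C);hsv=cv2.cvtColor(C['color'],cv2.COLOR_BGR2HSV);mn=C['color'].min(2);dk=C['color'].max(2)<75
    def f(name,m,z):
        v,u=np.where(m)
        if len(u): print(n,name,m.sum(),u.min(),u.max(),v.min(),v.max(),np.nanmean(W[m],0).round(4),onz(C,(u.min()+u.max())/2,(v.min()+v.max())/2,z).round(4))
    B=lambda z0,z1,x0,x1,y0,y1:(W[...,2]>z0)&(W[...,2]<z1)&(W[...,0]>x0)&(W[...,0]<x1)&(W[...,1]>y0)&(W[...,1]<y1)
    f("saddle",(mn>60)&(hsv[...,1]<70)&B(.055,.075,.49,.58,0,.1),.065)
    f("boss",(mn>60)&(hsv[...,1]<70)&B(.1165,.126,.59,.65,.02,.06),.121)
    f("plate",dk&B(.09,.112,.33,.41,.02,.12),.102)
E
```

```text
top boss 42 235 242 143 150 [0.6187 0.038  0.1217] [0.6169 0.0364 0.121 ]
top plate 40 223 233 223 228 [0.349  0.0676 0.105 ] [0.3494 0.0672 0.102 ]
scene saddle 68 280 291 206 214 [0.5344 0.0463 0.0662] [0.5351 0.0486 0.065 ]
scene boss 48 300 308 206 212 [0.6206 0.0359 0.1213] [0.6203 0.0359 0.121 ]
scene plate 33 248 257 173 178 [0.3572 0.0649 0.1045] [0.3533 0.0672 0.102 ]
```

Request:
drive_tool --pt "20 0.1 0 0 0 0 0" --pt "20 0.25 0 0 0 0 0" --pt "20 0.4 0.01 0 0 0 0" --pt "20 0.5 0.01 0 0 0 0" --pt "20 0.6 0.01 0 0 0 0" --pt "20 0.68 0.01 0 0 0 0" --pt "20 0.72 0.01 0 0 0 0" --pt "20 0.72 0.01 0 0 0 0"

```text
time_s: 11.4
position: [0.5531, 0.0452, 0.0419]
tcp_rot: [[0.995, -0.102, 0.001], [-0.102, -0.995, -0.0], [0.001, -0.0, -1.0]]
force: [0.0, 0.8, -8.2]
opening: 0.409
grasp_force: 30.0
```

```bash
python3 plan.py .551 .0455 .0365 -5.8
```

```text
at [0.5531 0.0452 0.0419] [ 0.   0.8 -8.2] J [ -7.  40. 100.   0.  40.  89.] yaw -5.83
shift [-0.018 -0.001  0.045] turn [-0.    -0.001 -0.   ]
```

Request:
drive_tool --pt "20 -0.015 0 0.02 0 0 0" --pt "20 -0.015 0 0.04 0 0 0" --pt "20 -0.015 0 0.045 0 0 0" --pt "20 -0.015 0 0.05 0 0 0" --pt "20 -0.015 0 0.05 0 0 0"

```text
time_s: 11.9
position: [0.5489, 0.0458, 0.0365]
tcp_rot: [[0.995, -0.101, -0.003], [-0.101, -0.995, 0.0], [-0.003, -0.0, -1.0]]
force: [-5.0, 1.9, 2.4]
opening: 0.412
grasp_force: 30.0
```

```bash
python3 plan.py .551 .0455 .0365 -5.8; python3 - <<'E'
from h import *
for n in("top","scene"):
    C=cap(n);W=cloud(C);hsv=cv2.cvtColor(C['color'],cv2.COLOR_BGR2HSV);mn=C['color'].min(2);dk=C['color'].max(2)<75
    def f(name,m,z):
        v,u=np.where(m)
        if len(u): print(n,name,m.sum(),u.min(),u.max(),v.min(),v.max(),np.nanmean(W[m],0).round(4))
    B=lambda z0,z1,x0,x1,y0,y1:(W[...,2]>z0)&(W[...,2]<z1)&(W[...,0]>x0)&(W[...,0]<x1)&(W[...,1]>y0)&(W[...,1]<y1)
    f("boss",(mn>60)&(hsv[...,1]<70)&B(.1165,.126,.59,.65,.02,.06),.121)
    f("plate",dk&B(.088,.108,.40,.48,.0,.11),.102)
    f("under",B(.03,.078,.57,.66,0,.08),.06)
cv2.imwrite("pics/place.png",cv2.resize(C['color'][150:290,230:370],(600,600),interpolation=cv2.INTER_CUBIC))
E
```

```text
at [0.5489 0.0458 0.0365] [-5.   1.9  2.4] J [ -7.  41. 100.  -0.  39.  89.] yaw -5.82
shift [0.018 0.    0.   ] turn [-0.     0.002 -0.   ]
scene boss 47 300 308 206 212 [0.6209 0.0356 0.1216]
scene plate 52 262 272 185 191 [0.4417 0.0549 0.0977]
scene under 149 295 308 223 237 [0.6259 0.03   0.0484]
```

View pics/place.png

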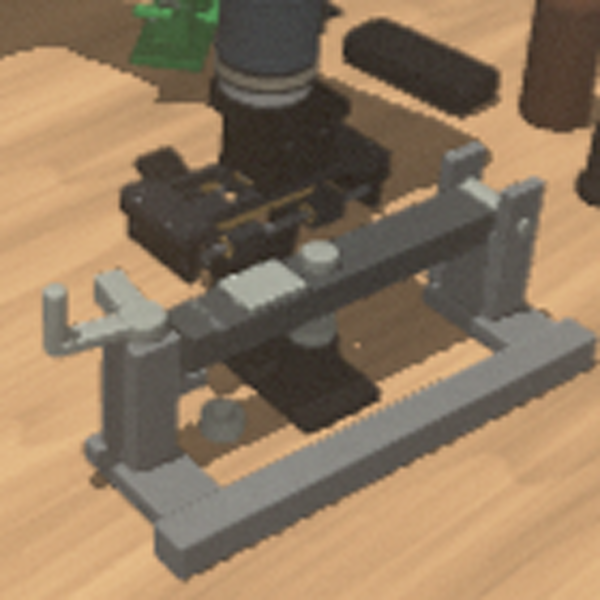

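```bash
python3 - <<'E'
from h import *
C=cap("scene");W=cloud(C)
print(read_state()['position'],read_state()['force'])
g=C['color'].astype(int)
for v in range(217,234): print(v,' '.join('%3d'%x for x in g[v,292:315].max(1)),'|',np.nanmin(W[v,296:309,2]).round(3))
def cols(cx,cy,z,r):
    a=np.linspace(0,2*np.pi,90);q=np.array([proj(C,[cx+r*np.cos(t),cy+r*np.sin(t),z]) for t in a]);return q[:,0].min().round(1),q[:,0].max().round(1),q[:,1].min().round(1),q[:,1].max().round(1)
for b in((.6195,.0375),(.6209,.0356)):
    print("boss",cols(*b,.121,.013),"pad",cols(*b,.072,.016),"sad top",cols(*b,.06,.018),"sad bot",cols(*b,.05,.018))
E
```

```text
[0.5488607 0.0457747 0.0365282] [-4.16748039  0.84421882  0.65440998]
217 173 173 173 171 170 175 164 118 115  85  77  84  70  72  69  64  66  64  64  66  64  65  63 | 0.102
218 172 171 168 166 133 118 115  95  80  80  68  68  67  65  59  63  67  62  63  60  65  64  61 | 0.099
219 170 177 131 111 102  86  94  81  72  71  65  64  64  65  59  68  63  62  62  61  65  72  83 | 0.095
220 128 118  98  85  90  75  70  68  66  65  65  62  61  65  64  61  63  65  59  67  87 107 108 | 0.092
221  84  77  84  72  74  62  64  65  61  66  62  65  66  67  66  64  63  69  87 106 111 110 109 | 0.088
222  81  66  69  66  66  66  65  63  65  66  67  67  66  65  67  68  89 108 110 112 112 109 108 | 0.075
223  71  68  63  62  62  64  66  67  66  65  62  64  66  79  79  91 102 111 115 110 106 108 105 | 0.001
224  66  66  68  64  69  66  63  64  68  66  70  82  84  98  95  94 103 112 109 108 109 109 109 | 0.061
225  68  66  68  65  67  65  64  64  71  79  87  95  93  93  92  93 100 106 109 109 113 112 113 | 0.059
226  65  71  63  65  66  65  71  82  92  92  95  94  94  94  94  94  97 109 109 110 108 114 11
[... 701 characters left out ...]
52  71  99 113 114 112 112 | 0.033
boss (np.float64(299.7), np.float64(308.7), np.float64(206.1), np.float64(211.3)) pad (np.float64(297.5), np.float64(308.3), np.float64(218.9), np.float64(225.4)) sad top (np.float64(296.6), np.float64(308.6), np.float64(221.6), np.float64(229.0)) sad bot (np.float64(296.3), np.float64(308.3), np.float64(224.2), np.float64(231.6))
boss (np.float64(299.6), np.float64(308.6), np.float64(206.6), np.float64(211.7)) pad (np.float64(297.4), np.float64(308.2), np.float64(219.3), np.float64(225.8)) sad top (np.float64(296.5), np.float64(308.5), np.float64(222.1), np.float64(229.5)) sad bot (np.float64(296.2), np.float64(308.3), np.float64(224.7), np.float64(232.1))
```

Request:
drive_tool --pt "20 0 0 -0.03 0 0 0" --pt "20 0.025 0.006 -0.03 0 0 0" --pt "20 0.025 0.006 -0.03 0 0 0" --pt "20 0.025 0.006 -0.03 0 0 0" --pt "20 0.025 0.006 -0.03 0 0 0"

```text
time_s: 12.55
position: [0.5534, 0.0443, 0.0392]
tcp_rot: [[0.995, -0.102, -0.0], [-0.102, -0.995, 0.0], [-0.001, -0.0, -1.0]]
force: [-0.5, 0.2, -8.7]
opening: 0.41
grasp_force: 30.0
```

Request:
drive_tool --pt "20 -0.01 0 0.0 0 0 0" --pt "20 -0.01 0 0.01 0 0 0" --pt "20 -0.01 0 0.02 0 0 0" --pt "20 -0.01 0 0.024 0 0 0" --pt "20 -0.01 0 0.024 0 0 0"

```text
time_s: 13.05
position: [0.5523, 0.0445, 0.0367]
tcp_rot: [[0.995, -0.102, -0.0], [-0.102, -0.995, 0.0], [-0.0, -0.0, -1.0]]
force: [0.0, 0.2, -8.0]
opening: 0.409
grasp_force: 30.0
```

```bash
python3 - <<'E'
from h import *
C=cap("scene");S=read_state();print(S['position'],S['force'])
g=C['color'].astype(int)
for v in range(224,234): print(v,' '.join('%3d'%x for x in g[v,292:315].max(1)))
E
```

```text
[0.55231667 0.04451219 0.03666031] [-0.25808875  0.51955677 -7.86150385]
224  67  70  65  62  65  65  63  65  66  66  70  77  81 101  92  93 103 113 110 108 110 112 113
225  65  66  68  66  66  69  66  68  69  80  88  93  89  97  93  92  96 103 107 107 107 111 111
226  68  66  64  66  66  66  74  82  93  93  93  94  93  95  93  94  98 108 111 112 113 114 113
227  68  63  68  65  66  72  90  93  92  97  94  97  92  94  95  94  95 100 113 115 114 113 112
228  64  65  56  57  56  69  90  95  98  94  94  92  93  91 101  99  90  92 113 114 113 109 106
229  60  60  56  54  55  66  87  97  99 101 103 103 103 103 100  95  76  82 114 112 110 109 103
230  54  56  57  53  55  57  62  80  99 100 104 104 104 103  97  70  57  73 107 109 106 106 109
231  55  57  52  57  55  52  53  60  65  70  78  80  79  74  58  52  56  76 105 106 110 109 113
232  55  51  50  53  53  54  53  51  54  56  55  55  55  55  54  53  54  73 110 109 115 113 109
233  52  54  53  57  52  50  56  55  54  58  52  53  56  54  55  53  53  66  97 112 115 112 112
```

Request:
drive_tool --pt "20 0 0 0.008 0 0 0" --pt "20 0 0 0.012 0 0 0" --pt "20 0 0 0.012 0 0 0"

```text
time_s: 13.4
position: [0.5524, 0.0445, 0.0365]
tcp_rot: [[0.995, -0.101, 0.001], [-0.101, -0.995, -0.0], [0.001, 0.0, -1.0]]
force: [-2.5, 0.1, 6.1]
opening: 0.412
grasp_force: 30.0
```

Request:
drive_tool --pt "60 0 0 -0.005 0 0 0" --pt "60 0 0 -0.005 0 0 0" --pt "60 0 0 -0.005 0 0 0" --pt "60 -0.02 0 -0.2 0 0 0" --pt "60 -0.02 0 -0.5 0 0 0" --pt "60 -0.02 0 -0.8 0 0 0" --pt "20 -0.02 0 -1 0 0 0" --pt "0 -0.02 0 -1 0 0 0"

```text
time_s: 14.2
position: [0.553, 0.0444, 0.1589]
tcp_rot: [[0.995, -0.101, 0.009], [-0.101, -0.995, -0.001], [0.009, 0.0, -1.0]]
force: [0.4, -0.6, -0.2]
opening: 0.58
grasp_force: 0.0
```

Request:
drive_tool --pt "0 -0.2 0 0 0 0 0" --pt "0 -0.5 0 0 0 0 0" --pt "0 -0.8 0 0 0 0 0" --pt "0 -0.88 0 0 0 0 0" --pt "0 -0.88 0 0 0 0 0" --pt "0 -0.88 0 0 0 0 0"

```text
time_s: 14.8
position: [0.4467, 0.0552, 0.1552]
tcp_rot: [[0.995, -0.102, 0.002], [-0.102, -0.995, -0.0], [0.002, 0.0, -1.0]]
force: [-0.6, -0.7, -0.3]
opening: 0.056
grasp_force: 0.0
```

```bash
python3 - <<'E'
from h import *
S=read_state();print(S['position'],S['force'],S['opening'])
for n in("top","scene"):
    C=cap(n);W=cloud(C);dk=C['color'].max(2)<75;hsv=cv2.cvtColor(C['color'],cv2.COLOR_BGR2HSV)
    B=lambda z0,z1,x0,x1,y0,y1:(W[...,2]>z0)&(W[...,2]<z1)&(W[...,0]>x0)&(W[...,0]<x1)&(W[...,1]>y0)&(W[...,1]<y1)
    for nm,m in(("plate",dk&B(.085,.106,.40,.48,.0,.11)),("block",dk&B(.068,.08,.5,.59,.0,.1)),("foot",dk&B(.007,.017,.48,.7,-.02,.1))):
        if m.sum()>5: r=cv2.minAreaRect((W[m][:,:2]*1000).astype(np.float32));print(n,nm,m.sum(),np.nanmean(W[m],0).round(4),np.round(r[0],1),np.round(r[1],1),round(r[2],1))
E
python3 plan.py .4433 .0558 .13 -5.8
```

```text
[0.44671579 0.05516775 0.15515958] [-0.55812586 -0.68149514 -0.27981968] 0.05570900933516132
top block 21 [0.565  0.044  0.0758] [565.6  44. ] [31.4  8.6] 89.5
top foot 124 [0.6136 0.0386 0.0126] [634.4  44.3] [110.7 116.2] 85.7
scene plate 70 [0.448  0.053  0.0961] [446.8  54.2] [35.9 25.4] 84.9
scene block 64 [0.543  0.042  0.0756] [539.2  44.3] [34.6 41. ] 80.2
scene foot 301 [0.6288 0.0246 0.0129] [617.9  35.4] [68.1 96.6] 84.2
at [0.4471 0.0551 0.1552] [-0.4  0.6  0.4] J [ -7.  23. 111.   0.  46.  89.] yaw -5.84
shift [-0.033 -0.003  0.21 ] turn [ 0.    -0.002 -0.   ]
```

Request:
drive_tool --pt "0 -0.015 0 0.2 0 0 0" --pt "0 -0.015 0 0.4 0 0 0" --pt "0 -0.03 0 0.5 0 0 0" --pt "0 -0.045 0 0.58 0 0 0" --pt "0 -0.06 0 0.65 0 0 0" --pt "0 -0.07 0 0.71 0 0 0" --pt "0 -0.07 0 0.77 0 0 0" --pt "0 -0.07 0 0.81 0 0 0"

```text
time_s: 15.7
position: [0.437, 0.0564, 0.0586]
tcp_rot: [[0.995, -0.102, 0.001], [-0.102, -0.995, -0.0], [0.001, -0.0, -1.0]]
force: [-2.4, 1.0, 13.6]
opening: 0.007
grasp_force: 7.0
```

Request:
drive_tool --pt "0 0 0 0.03 0 0 0" --pt "0 0 0 0.06 0 0 0" --pt "0 0 0 0.07 0 0 0" --pt "0 0 0 0.07 0 0 0"

```text
time_s: 16.1
position: [0.4375, 0.0564, 0.0505]
tcp_rot: [[0.995, -0.102, 0.003], [-0.102, -0.995, -0.0], [0.002, -0.0, -1.0]]
force: [-2.4, 0.9, 13.4]
opening: 0.001
grasp_force: 6.5
```

Request:
drive_tool --pt "0 0 0 0.01 0 0 0" --pt "0 0 0 0.02 0 0 0" --pt "0 0 0 0.02 0 0 0" --pt "0 0 0 0.02 0 0 0"

```text
time_s: 16.5
position: [0.4377, 0.0564, 0.0487]
tcp_rot: [[0.995, -0.102, 0.003], [-0.102, -0.995, -0.0], [0.003, -0.0, -1.0]]
force: [-2.9, 1.0, 16.6]
opening: 0.012
grasp_force: 8.4
```

```bash
cat > chk.py <<'E'
from h import *
S=read_state();print(S['time_s'],S['position'],S['force'])
C=cap("scene");W=cloud(C);hsv=cv2.cvtColor(C['color'],cv2.COLOR_BGR2HSV);mn=C['color'].min(2)
B=lambda z0,z1,x0,x1,y0,y1:(W[...,2]>z0)&(W[...,2]<z1)&(W[...,0]>x0)&(W[...,0]<x1)&(W[...,1]>y0)&(W[...,1]<y1)
m=B(.1,.16,.60,.64,.025,.05)&(mn>90)&(hsv[...,1]<70); print("boss top z",np.nanpercentile(W[m][:,2],[50,80,95]).round(4))
m=(C['color'].max(2)<75)&B(.095,.15,.58,.66,-.05,.18);P=W[m];A=np.c_[P[:,1],np.ones(len(P))]
k=np.linalg.lstsq(A,P[:,2],rcond=None)[0];print("bar slope",k)
m=(C['color'].max(2)<75)&B(.007,.017,.6,.7,-.02,.09);P=W[m];print("foot plane",np.linalg.lstsq(np.c_[P[:,:2]-P[:,:2].mean(0),np.ones(len(P))],P[:,2],rcond=None)[0].round(4),P.mean(0).round(4))
E
python3 chk.py
```

```text
16.5 [0.43771996 0.05638876 0.04866265] [-2.9098297   1.01083484 16.64588285]
boss top z [0.1403 0.1419 0.1433]
bar slope [-0.10948133  0.12067461]
foot plane [-0.0162  0.0171  0.0128] [0.6413 0.0257 0.0128]
```

Request:
drive_tool --pt "0 0 0 0.01 0 0 0" --pt "0 0 0 0.015 0 0 0" --pt "0 0 0 0.015 0 0 0" --pt "0 0 0 0.015 0 0 0"

```text
time_s: 16.95
position: [0.4378, 0.0564, 0.0479]
tcp_rot: [[0.995, -0.102, 0.004], [-0.102, -0.995, -0.0], [0.005, -0.0, -1.0]]
force: [-4.8, 2.7, 27.7]
opening: 0.009
grasp_force: 14.2
```

Request:
drive_tool --pt "0 0 0 -0.06 0 0 0" --pt "0 0 0 -0.13 0 0 0" --pt "0 0.01 0 -0.2 0 0 0" --pt "0 0.02 0 -0.27 0 0 0" --pt "0 0.03 0 -0.34 0 0 0" --pt "0 0.05 0 -0.41 0 0 0" --pt "0 0.06 0 -0.48 0 0 0" --pt "0 0.06 0 -0.56 0 0 0"

```text
time_s: 17.75
position: [0.4439, 0.0556, 0.113]
tcp_rot: [[0.995, -0.102, -0.0], [-0.102, -0.995, 0.0], [-0.0, -0.0, -1.0]]
force: [1.2, -0.6, -0.3]
opening: 0.007
grasp_force: 0.0
```

Request:
drive_tool --pt "0 0 0 0 0 0 0" --pt "0 0 0 0 0 0 0" --pt "0 0 0 0 0 0 0" --pt "0 0 0 0 0 0 0" --pt "0 0 0 0 0 0 0" --pt "0 0 0 0 0 0 0"

```text
time_s: 18.35
position: [0.4435, 0.0556, 0.1124]
tcp_rot: [[0.995, -0.102, -0.001], [-0.102, -0.995, 0.0], [-0.001, -0.0, -1.0]]
force: [-0.1, 0.7, 0.2]
opening: 0.002
grasp_force: 0.0
```

```bash
python3 chk.py; python3 - <<'E'
from h import *
C=cap("scene");W=cloud(C);dk=C['color'].max(2)<75
m=dk&(W[...,2]>.04)&(W[...,2]<.106)&(W[...,0]>.42)&(W[...,0]<.47)&(W[...,1]>.03)&(W[...,1]<.08);print("plate",m.sum(),np.nanmean(W[m],0))
E
```

```text
18.35 [0.44346156 0.0556072  0.11237659] [-0.14593559  0.70731904  0.24603659]
boss top z [0.121  0.1226 0.124 ]
bar slope [-0.00097672  0.10203409]
foot plane [-0.0254  0.0116  0.0127] [0.6416 0.0266 0.0127]
plate 72 [0.448203   0.05262583 0.09602117]
```

Request:
drive_tool --pt "0 -0.01 0 0.1 0 0 0" --pt "0 -0.02 0 0.18 0 0 0" --pt "0 -0.04 0 0.26 0 0 0" --pt "0 -0.055 0 0.34 0 0 0" --pt "0 -0.06 0 0.42 0 0 0" --pt "0 -0.06 0 0.48 0 0 0" --pt "0 -0.06 0 0.53 0 0 0" --pt "0 -0.06 0 0.55 0 0 0"

```text
time_s: 19.25
position: [0.4372, 0.0564, 0.0475]
tcp_rot: [[0.995, -0.102, 0.002], [-0.102, -0.995, -0.0], [0.002, -0.0, -1.0]]
force: [-2.9, 1.1, 32.5]
opening: 0.002
grasp_force: 16.1
```

Request:
drive_tool --pt "0 0 0 0.003 0 0 0" --pt "0 0 0 0.003 0 0 0" --pt "0 0 0 0.003 0 0 0" --pt "0 0 0 0.003 0 0 0" --pt "0 0 0 0.003 0 0 0"

```text
time_s: 19.75
position: [0.4371, 0.0564, 0.048]
tcp_rot: [[0.995, -0.102, 0.003], [-0.102, -0.995, -0.0], [0.003, -0.0, -1.0]]
force: [-2.5, 0.3, 23.2]
opening: 0.003
grasp_force: 11.7
```

```bash
python3 chk.py
```

```text
19.75 [0.43714187 0.05636746 0.04800721] [-2.49808122  0.32871652 23.15512547]
boss top z [0.1402 0.1424 0.1436]
bar slope [-0.11078087  0.12107989]
foot plane [-0.0257  0.0263  0.0127] [0.6421 0.0261 0.0127]
```

```bash
python3 - <<'E'
from h import *
C=cap("scene");cv2.imwrite("pics/fin.png",cv2.resize(C['color'][130:290,220:400],(675,600),interpolation=cv2.INTER_CUBIC));print(read_state()['force'])
E
```

```text
[-2.53520705  0.98836174 24.03062589]
```

View pics/fin.png

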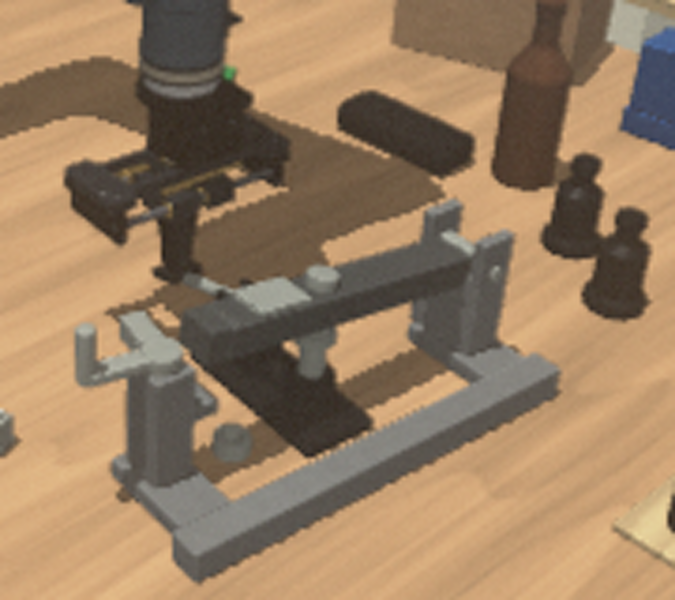

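The beam is raised on the jack: saddle at (315,345) under the boss (322,278). The lever is open and the fingers hold the plate down at (178,270).

```bash
python3 -c "
from rig import order;print(order.hand_in())"
```

```text
the job is handed in; nothing more can be done
None
```

Job handed in at about 20 s: arrest lever fully open, jack flat on the table with its saddle within about 2 mm of centre under the pad, one full pump made, and the handle now held fully down (about 23 N) with the jack alone carrying the beam, boss up about 19 mm.

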